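Keyed test shaft into the load unit's hub

TASK

Swing the guard lever of the load unit until it snaps into the open notch (the one between the two lugs), so that the bore is clear. Then take the keyed shaft from the wooden stand, put its nose into the hub and turn it until the key slips into the keyway, and push it fully home, collar down on the hub face, against the ejector spring. Finish while still gripping the shaft and holding it home, with the lever left in the open notch and the other shafts and bench things left where they are.

Things in the scene. Friction and masses are not known exactly. Their poses are not given: they have to be found in the camera images.
- load_unit: Torque load unit on an aluminium base plate (150 x 205 x 12 mm), fixed. Origin under the bore axis, at bench height; z up; the lever post stands 85 mm from the bore axis along +y. On it sits an upright steel pulley hub that does not turn, outside diameter 68 mm (80 mm over the flanges), flat face 80 mm above the bench.
- bore_mouth (a point): Centre of the hub's bore (23 mm) at its upper face, 80 mm above the bench; axes as load_unit. The keyway, 10.5 mm wide, reaches 17.8 mm from the axis and points to the unit's +x give or take up to 0.6 rad: the exact direction varies and is not reported (see it from above or feel for it).
- guard_lever (a joint): Lever swinging level about the post, bar top 92 mm above the bench. A 54 mm round cover on one end lies over the bore near 0; the handle is on the other end. Grows counter-clockwise seen from above; open notch, between two lugs, at 1.2 rad; limits -0.08 and 1.45. It stays where it is left; within about 0.15 rad of 1.2 a spring ball snaps it in. Under 6 N at the handle moves it.
- lever_handle (a point): A point on the axis of the lever's handle, an upright black rod 14 mm in diameter, 75 mm from the pivot; the point is 117 mm above the bench, the rod's top at 134 mm, free for 33 mm below its top (then a small steel boss)
- lever_pivot (a point): The lever's pivot axis, at the bar's top (92 mm); axes as load_unit. At joint value q the handle lies from here in direction +y of load_unit turned counter-clockwise by q
- stand: Wooden block 226 x 66 x 30 mm, fixed, with three sockets 75 mm apart along its x, 12 mm deep; a shaft stands upright in each. Origin: centre of its underside
- keyed_shaft: Steel, 0.26 to 0.44 kg, 100 mm tall, upright in one of the sockets (which one varies). Origin: centre of the bottom; z up. Round 20 mm nose, chamfered, 14 mm long; from 14 to 36 mm a key 8 mm wide on the +x side, out to 16 mm from the axis; collar 38 mm across from 40 to 46 mm with an 8 mm wide tab on the +x side out to 26 mm; square head 24 x 24 mm (faces along x and y) from 46 to 100 mm.
- shaft_collar (a point): Centre of the collar's lower side, 40 mm above the shaft's bottom; at bore_mouth when home. With the nose in the bore and the key not over the keyway, the key rests on the hub face and this is 26 mm above bore_mouth; the key enters within about 0.08 rad of the keyway
- shaft_head (a point): Point to grip on the square head, 78 mm above the shaft's bottom; axes as keyed_shaft
- ejector (a joint): Sprung disc in the bore: 0 up, about 0.008 m when the shaft is home. The shaft's bottom meets it with the collar 8 mm above the hub face; pressing needs 6 N at first and 11 N at home (the shaft's weight helps by 3 N), some more if the shaft is held off-centre or the key rubs: ease it a little. It lifts the shaft again when let go
- plain_shaft: Like the keyed shaft but without key or tab; stands in the stand; leave alone
- stub_shaft: Short round pin 65 mm tall, 25 mm head, in the stand; leave alone
- screwdriver: Screwdriver lying nearest the robot; leave alone
- multimeter: Grey hand-held meter 150 x 75 x 32 mm; leave alone
- tape_roll: Black tape ring 90 mm across; leave alone
- flux_bottle: White bottle 110 mm tall; leave alone
- spare_pulley: Aluminium belt pulley 56 mm across lying flat; leave alone
Things that resemble listed ones, but are neither listed nor needed, are in the scene too. Leave any blue look-alike of the keyed_shaft alone.

How it is judged:
On the way, in this order (a step that is already met when the one before it is completed fails the run):
1. the guard lever sits in the open notch (value of joint guard_lever between 1.1 and 1.3 rad), for 0.3 s.
2. the keyed shaft is lifted clear of the stand (height (world z) of keyed_shaft above 0.035 m and contact force between the fingers and keyed_shaft above 1 N), for 0.1 s.
At the end, for the whole second after the job is handed in: The keyed shaft is home in the hub: collar within 2.5 mm of the hub face, within 3 mm of the bore axis, tilt under 0.08 rad, the ejector pressed down at least 5.5 mm, the shaft at rest (under 0.02 m/s) and gripped by the fingers (over 2 N); the guard lever is in the open notch (1.1 to 1.3 rad) (all of step 1 and horizontal distance between shaft_collar and bore_mouth below 0.003 m and z of shaft_collar in the frame of bore_mouth below 0.0025 m and angle between keyed_shaft's own z axis and vertical below 0.08 rad and value of joint ejector above 0.0055 m and contact force between the fingers and keyed_shaft above 2 N and linear speed of keyed_shaft below 0.02 m/s); the arm keeps its last pose, push and grip.
It fails at once if another shaft is moved by 30 mm or more (distance of any of plain_shaft, stub_shaft from where it was at the start of the episode above 0.03 m).
It fails at once if a bench thing is moved by 40 mm or more (distance of any of screwdriver, multimeter, tape_roll, flux_bottle, spare_pulley from where it was at the start of the episode above 0.04 m).
It also fails if it takes over 72 s, if anything falls off the work surface, if the arm or the gripper's body presses on something with over 40 N, if the wrist force passes 120 N, or if a joint passes its speed limit or range.

ROBOT

A 7-joint arm with a two-finger parallel gripper is mounted at the origin on the work surface. World frame = base frame: x ahead of the robot, y to its left, z up, the work surface at z = 0. Lengths are in m, angles in rad, forces in N, time in s.
With the tool pointing down it reaches from about 0.425 to 0.95 m from the base axis. Payload 4.7 kg.
Tool frame: the origin (TCP) lies midway between the tips of the shut fingers; the grasp point (between the pads) lies 19 mm behind it; z points along the fingers, x is the direction in which the jaws open and shut, and the axes are right-handed (so a half turn about z gives the same grasp; the last joint's range is limited). The gripper opens to 85 mm and grips with 20 to 120 N. Pads are 22 mm wide; open, the fingers measure 114 mm over their backs; the gripper's body (76 mm by 85 mm) begins 54 mm behind the grasp point. The pads swing forward as they close: fully open they stand 13 mm farther back than shut.
Start: joints at [-1.336, 0.469, -0.049, 1.532, 0.024, 1.141, -0.082], TCP at [0.176, 0.652, 0.231] pointing down, gripper open.
Joint ranges: [-2.59, 2.59], [-0.33, 1.99], [-1.39, 1.29], [0.1, 2.45], [-1.04, 4.18], [0.21, 1.99], [-2.66, 2.66]. Speed limits (rad/s): [2.57, 2.57, 3.14, 3.14, 3.14, 3.14, 3.14].

INTERFACE

Orientations are given as [roll, pitch, yaw] about the fixed x, y, z axes, in that order (R = Rz(yaw) Ry(pitch) Rx(roll)).
In Python, from plant import arm gives the robot as it stands.
- The arm moves only by the tool move_arm, never from a script. Its argument "moves" is a list that holds one entry, the list of rows, each a list of 7 numbers: the turn, a rotation vector about the tool's x, y, z in rad, then the shift along the tool's x, y, z in mm, then the opening, from 0 (shut) to 1 (fully open). A call has 1 to 10 rows; each row is the pose to reach, as a shift and turn from the pose measured when the call began, along the tool's axes at that moment; what a row does not reach only later rows make up. A row lasts 1/8 s, in which the tool goes at most 62.5 mm and 10.7 degrees, less where a joint would pass 70% of its speed; a pose out of reach is approached as far as the arm can. A call with a gripper value outside its range is refused whole. The fingers move at their own pace and stop on an object; "newtons" is the grip in N (left out, the last holds). Time passes only in rows, so rows that repeat a pose let the fingers close. It gives the time, the measured TCP pose, the force and the opening at its end, in the units of the state.
- arm.observe(): the state, without advancing time (a new reading comes with each control period).
- arm.snapshot(name): name is "scene" or "top"; returns the picture (480x640x3 uint8, blue, green, red); there is no depth.
- arm.camera_info(name): a dict with "intrinsics" (3x3 intrinsics, pixels), "k1" (the pictures are not rectified: a ray, as slopes to the right and down, at radius r is drawn at 1 + k1 r^2 times it, then the intrinsics apply), "origin" and "orientation" of the camera in the world. Camera axes: x right, y up, looking along -z (the intrinsics and any distortion apply to the point x, -y, -z); pixel columns grow to the right and rows downward; lengths in m; the calibration is good to about 2 mm. A picture is of the moment at which its call begins. camera_info takes no time and is no camera call.
- arm.sign_off(): hands the job in, once; it reports no verdict.
The state is a dict: "time_s": time; "qpos": joint angles; "joint_velocities": joint speeds; "tau": joint torques, N m; "tcp_pos": TCP position; "eef_rot": TCP orientation; "contact_force": force on the tool from outside, world axes, zero at the start; "ft_torque": the same for the moment, N m; "width": opening from 0.0 (shut) to 1.0 (fully open).
Only numpy, scipy, OpenCV 4.12 (cv2) and the standard library are available. Lean on these libraries where they do the work, as an engineer would, in place of code of your own. Each camera call takes 0.05 s, during which the arm holds its last target. There are 200 camera calls.

## Working session

There is one attempt and no reset: what is moved stays moved. The work goes in short steps, Python scripts to look and compute and a tool call to move; the robot and the scene stay as the last step left them, time stands still between calls to the robot, and variables do not carry over. Pictures are saved under pics/ and viewed, about 8 in all and at most 12, crops included, and the job is handed in when it is done.

Besides the shell and the picture viewer there is one more tool, called after ">>>" as name(argument=value, ...), one argument or row to a line, values as JSON. move_arm: Moves the arm, as the interface text tells. Its arguments: {"type":"object","properties":{"moves":{"type":"array"},"newtons":{"type":"number"}},"required":["moves"]}

```bash
mkdir -p pics
cat > h.py <<'E'
import numpy as np, cv2
from scipy.spatial.transform import Rotation as R
from plant import arm
def rot(o):
    o=np.array(o,float)
    if o.shape==(3,3): return o
    return R.from_euler('xyz',o).as_matrix() if o.size==3 else R.from_quat(o).as_matrix()
def ray(n,u,v):
    c=arm.camera_info(n);K=np.array(c['intrinsics']);d=np.array([c['k1'],0,0,0,0.])
    p=cv2.undistortPoints(np.array([[[u,v]]],float),K,d,None,None,None)[0,0] if 0 else None
    x,y=(u-K[0,2])/K[0,0],(v-K[1,2])/K[1,1]; a,b=x,y
    for _ in range(30):
        s=1+c['k1']*(a*a+b*b); a,b=x/s,y/s
    return np.array(c['origin']),rot(c['orientation'])@np.array([a,-b,-1])
def at(n,u,v,z):
    o,d=ray(n,u,v); return o+d*(z-o[2])/d[2]
def px(n,P):
    c=arm.camera_info(n);K=np.array(c['intrinsics'])
    q=rot(c['orientation']).T@(np.array(P)-np.array(c['origin'])); a,b=q[0]/-q[2],-q[1]/-q[2]
    s=1+c['k1']*(a*a+b*b); return K[0,0]*a*s+K[0,2],K[1,1]*b*s+K[1,2]
def tool(P):  # world vector mm -> tool axes
    return rot(arm.observe()['eef_rot']).T@np.array(P)
E
python3 - <<'E'
from h import *
for n in('scene','top'):
    cv2.imwrite(f'pics/{n}0.png',arm.snapshot(n)); print(n,arm.camera_info(n))
print(arm.observe())
E
```

```text
scene {'intrinsics': array([[585.92068577,   0.        , 326.52090191],
       [  0.        , 585.92068577, 230.5236404 ],
       [  0.        ,   0.        ,   1.        ]]), 'k1': -0.11056104199274928, 'origin': array([ 1.19142021, -0.16207333,  1.06576824]), 'orientation': array([ 0.5877923 , -0.00688153,  1.31053396])}
top {'intrinsics': array([[445.76703051,   0.        , 319.99129598],
       [  0.        , 445.76703051, 235.07525718],
       [  0.        ,   0.        ,   1.        ]]), 'k1': -0.06085843216975122, 'origin': array([ 0.48544842, -0.02249265,  1.13785369]), 'orientation': array([ 0.09398758,  0.00996501, -1.57239259])}
{'time_s': 0.1, 'qpos': array([-1.33590316,  0.46937548, -0.04858214,  1.53356876,  0.02409578,
        1.14099815, -0.08227942]), 'joint_velocities': array([ 6.29206028e-04, -1.31359563e-03,  5.38849505e-04, -3.11505739e-03,
       -6.49903319e-04,  8.71777456e-05, -5.17664064e-04]), 'tau': array([ 3.08558101e-04, -5.11517823e+01, -4.72087087e-02, -2.38392895e+01,
        1.07700462e-02,  4.37244424e-03,  2.23155706e-05]), 'tcp_pos': array([0.17585926, 0.65114862, 0.23035883]), 'eef_rot': array([3.14152961e+00, 1.76327810e-03, 1.30703938e+00]), 'contact_force': array([-0.49626218,  0.21938692,  0.33977302]), 'ft_torque': array([ 0.0188752 , -0.00702822,  0.01595146]), 'width': 1.0027479086962798}
```

View pics/scene0.png

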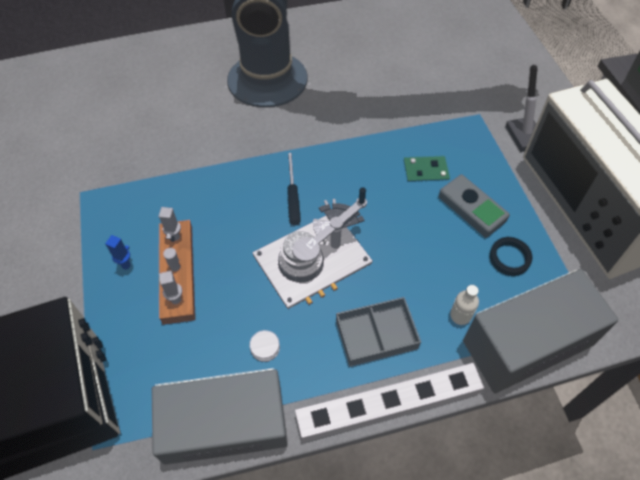

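View pics/top0.png

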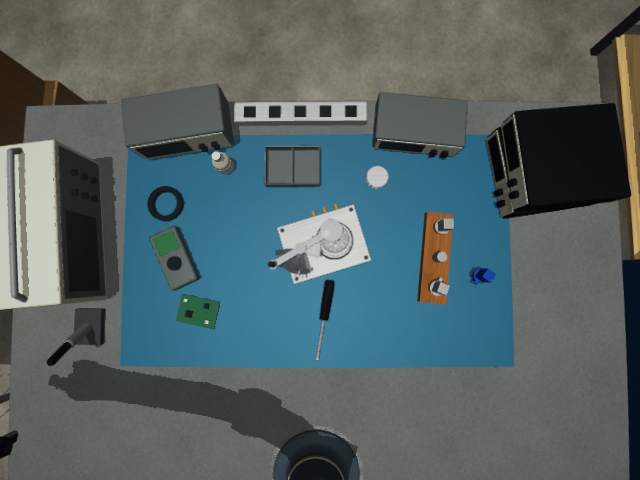

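The top view shows the stand at (437,258) with shafts at (444,226), (441,257) and (439,288). The blue look-alike is at (483,275). The load unit has its hub at about (335,240) and its handle at about (272,265). Candidates for the keyed shaft are the square heads at (444,226) and (439,288), so I'll crop in on those.

Run:
```python
from h import *
a=cv2.imread('pics/scene0.png');b=cv2.imread('pics/top0.png')
f=lambda im,x,y,w,h:cv2.resize(im[y:y+h,x:x+w],(400,300),interpolation=cv2.INTER_CUBIC)
cv2.imwrite('pics/c0.png',np.vstack([np.hstack([f(a,100,195,160,120),cv2.resize(a[195:327,150:210],(400,300))*0+f(a,245,180,140,105+0)]),np.hstack([f(b,380,205,132,99),f(b,258,195,132,99)])]))
for p in((444,226),(439,288)):print(at('top',*p,.118))
print('hub',at('top',335,240,.08),'handle',at('top',272,265,.134),'stand',at('top',437,258,.03))
print([px('top',(0.176,.652,.23)),px('scene',(0.176,.652,.23))])
```

```text
[ 0.60191143 -0.29863688  0.118     ]
[ 0.45979544 -0.28346283  0.118     ]
hub [ 0.57332234 -0.0478233   0.08      ] handle [0.51266896 0.09557112 0.134     ] stand [ 0.53185816 -0.30274622  0.03      ]
[(np.float64(-0.5508938807925006), np.float64(425.48720743698607)), (np.float64(543.2494603872151), np.float64(11.362624083862329))]
```

View pics/c0.png

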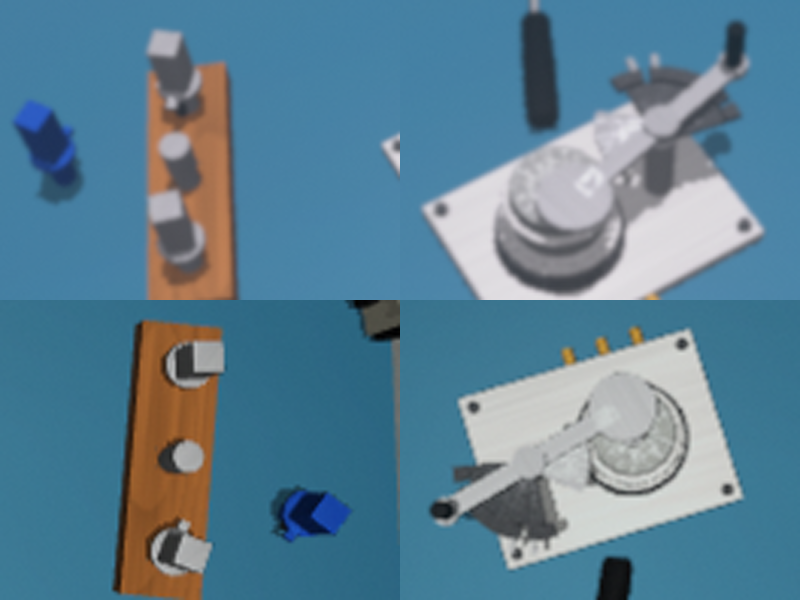

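The crop shows that the near-end shaft at top (439,288), scene (170,215), has the tab and key, so it's the keyed shaft. The far one has a plain collar, the middle one is the stub, and the blue one is a decoy. The lever's handle has to swing counter-clockwise, towards the robot, to the lugs at about (300,275). Next I'll measure these.

Run:
```python
from h import *
T=cv2.imread('pics/top0.png');S=cv2.imread('pics/scene0.png')
c=lambda x,y:((x-400)/3.0303+258,(y-300)/3.0303+195)
# bolts: dark centroid near seeds
g=cv2.cvtColor(T,cv2.COLOR_BGR2GRAY)
B=[]
for s in((474,407),(682,343),(728,490),(517,553)):
    u,v=map(int,np.round(c(*s)));w=g[v-3:v+4,u-3:u+4].astype(float);m=np.clip(150-w,0,None)
    yy,xx=np.mgrid[-3:4,-3:4];P=(u+(m*xx).sum()/m.sum(),v+(m*yy).sum()/m.sum());B.append(at('top',*P,.013)[:2])
B=np.array(B);print('bolts',B.round(4),np.linalg.norm(np.diff(B,axis=0),axis=1))
d1=B[0]-B[1];d2=B[3]-B[2];Y=d1+d2;yaw=np.arctan2(Y[1],Y[0])-np.pi/2;print('unit yaw',yaw,'centre',B.mean(0))
piv=at('top',*c(530,460),.092)[:2];y=np.array([-np.sin(yaw),np.cos(yaw)])
print('pivot',piv,'bore',piv-.085*y)
print('cover',at('top',*c(625,405),.092)[:2])
h1=at('top',*c(441,510),.134)[:2];o,d=ray('top',*c(441,510));o2,d2=ray('scene',362.3,188.5)
A=np.stack([d,-d2],1);t=np.linalg.lstsq(A,o2-o,rcond=None)[0];print('handle top',h1,'tri',o+d*t[0],o2+d2*t[1])
hv=h1-piv;print('r',np.linalg.norm(hv),'q',np.arctan2(hv[1],hv[0])-np.pi/2-yaw)
# shaft head top
hsv=cv2.cvtColor(T,cv2.COLOR_BGR2HSV)
m=((hsv[...,1]<50)&(hsv[...,2]>140)).astype('uint8');m[:, :425]=0;m[:,462:]=0;m[:270]=0;m[300:]=0
print(g[276:300,428:452])
```

```text
bolts [[ 0.6049  0.0855]
 [ 0.658  -0.0897]
 [ 0.5347 -0.1272]
 [ 0.4825  0.0484]] [0.18311338 0.12888349 0.18322165]
unit yaw 0.2919575782856261 centre [ 0.57002717 -0.02076306]
pivot [0.55411303 0.03272049] bore [ 0.57857837 -0.04868251]
cover [ 0.59683847 -0.04116679]
handle top [0.51424471 0.09664465] tri [0.51419191 0.0964262  0.13584067] [0.51474406 0.09900232 0.13616224]
r 0.07533778556962757 q 0.2656930287601593
[[ 89  91  88  89  95 100 102 104 102 101  82 101 104 108 107 101 105 109
  106 104 103  97  97  97]
 [ 90  91  90  90  96 101 103 104 100  75  60  79 132 117 106 102 107 109
  108 104 104  97  97  96]
 [ 92  92  92  93  98 101  78  78  74  58  60 112 167 155 142 102 106 109
  106 105 102  97  97  96]
 [ 92  93  91  94  74  76  58  59  57  58  69 167 175 168 142 104 107 108
  107 106 103  98  96  97]
 [ 93  94  92  71  57  55  69  90  82  86  86 142 173 164 104 104 108 108
  105 105 100  96  97  95]
 [ 94  94  70  54  52 104 141 103  79  90  89  96 123 120  68  83 108 106
  104 106 100  96  97  96]
 [ 94  72  52  51 128 156 149  71  58  63  62  68 112 153  97  75 108 
[... 1048 characters left out ...]
01 101 107 135 180 175 166 153 146 114  75  79  98 131 171 173 169
  158 124  98  98  98  98]
 [101 100 101  99 103 128 171 179 174 172 163 148 123 119  84 100 110 139
  160  99  98  98  98  98]
 [102 100  98  98  98 100 123 135 156 150 145 140 121 113  98  95 104 114
  120  99  97  98  97  97]
 [103  98  94  98 100  99  99 105 121 116 111 110 107 104 100 105 109 108
  104  99  99  98  98  97]
 [101  92  94  99 101 100 101 104 109 104 102 104 106 103 101 104 108 108
  105  98  98  97  98  98]
 [ 97  89  95  99 101  99 100 106 108 103 102 105 105 104 101 105 109 108
  105  98  97  97  98  98]
 [ 93  90  96 101 102 100 100 105 107 102 104 105 105 103 101 107 109 108
  105  98  98  97  98  97]]
```

Run:
```python
from h import *
T=cv2.imread('pics/top0.png');g=cv2.cvtColor(T,cv2.COLOR_BGR2GRAY)
m=np.zeros_like(g);m[283:296,437:451]=(g[283:296,437:451]>135)
k,l,st,ce=cv2.connectedComponentsWithStats(m);i=1+np.argmax(st[1:,4])
cs,_=cv2.findContours((l==i).astype('uint8'),cv2.RETR_EXTERNAL,cv2.CHAIN_APPROX_NONE)
r=cv2.minAreaRect(cs[0]);print(r,ce[i])
bp=cv2.boxPoints(r);W=np.array([at('top',*p,.118)[:2] for p in bp]);print(W.round(4))
e=np.diff(np.vstack([W,W[:1]]),axis=0);print(np.linalg.norm(e,axis=1),np.degrees(np.arctan2(e[:,1],e[:,0]))%90)
C=at('top',*ce[i],.118)[:2];print('head',C,'tab',at('top',440.6,279,.064)[:2]-C)
P=np.array([.5142,.0966,.2])
print(tool((P-arm.observe()['tcp_pos'])*1000))
```

```text
((443.10003662109375, 288.20001220703125), (9.803058624267578, 9.803058624267578), 18.43494987487793) [443.27835052 288.19587629]
[[ 0.4523 -0.2785]
 [ 0.4734 -0.2861]
 [ 0.4662 -0.3073]
 [ 0.4452 -0.2996]]
[0.02238103 0.02236474 0.02238092 0.02232435] [70.18214059 71.35169776 70.07873129 71.35418252]
head [ 0.45929897 -0.29326463] tab [ 0.02063487 -0.00838213]
[-447.10800991  471.21408838   31.17696135]
```

>>> move_arm(
  moves=[
    [[0, 0, 0.1, -40, 42, 0, 1], [0, 0, 0.2, -80, 84, 0, 1], [0, 0, 0.3, -120, 126, 0, 1], [0, 0, 0.4, -160, 169, 0, 1], [0, 0, 0.5, -200, 211, 0, 1], [0, 0, 0.6, -240, 253, 5, 1], [0, 0, 0.7, -280, 295, 10, 1], [0, 0, 0.75, -320, 337, 15, 1], [0, 0, 0.75, -360, 379, 20, 1], [0, 0, 0.75, -400, 421, 25, 1]],
  ],
)

```text
time_s: 1.35
tcp_pos: [0.4785, 0.1535, 0.2059]
eef_rot: [3.14, 0.001, 0.557]
contact_force: [0.4, -0.1, -0.0]
width: 1.002
```

Run:
```python
from h import *
o=arm.observe();print(o['time_s'],o['tcp_pos'],o['eef_rot'],o['joint_velocities'].round(2))
P=np.array([.5142,.0966,.106]);print(tool((P-o['tcp_pos'])*1000))
```

```text
1.35 [0.47851227 0.15353993 0.20588616] [3.14049978e+00 1.14054249e-03 5.57421054e-01] [ 0.71  0.2   0.3  -0.12 -0.15 -0.06  1.07]
[ 0.27813866 67.09007183 99.9592891 ]
```

>>> move_arm(
  moves=[
    [[0, 0, 0, 0, 40, 10, 1], [0, 0, 0, 0, 67, 30, 1], [0, 0, 0, 0, 67, 65, 1], [0, 0, 0, 0, 67, 98, 1], [0, 0, 0, 0, 67, 99, 1], [0, 0, 0, 0, 67, 99, 0.1], [0, 0, 0, 0, 67, 99, 0.1], [0, 0, 0, 0, 67, 99, 0.1], [0, 0, 0, 0, 67, 99, 0.1], [0, 0, 0, 0, 67, 99, 0.1]],
  ],
  newtons=20,
)

```text
time_s: 2.6
tcp_pos: [0.5144, 0.0969, 0.1076]
eef_rot: [3.141, -0.0, 0.558]
contact_force: [-1.1, 0.8, 4.5]
width: 0.155
```

Run:
```python
from h import *
o=arm.observe();print(o['time_s'],o['tcp_pos'],o['eef_rot'],o['contact_force'],o['width'])
T=arm.snapshot('top');S=arm.snapshot('scene')
f=lambda im,x,y,w,h:cv2.resize(im[y:y+h,x:x+w],(400,300),interpolation=cv2.INTER_CUBIC)
cv2.imwrite('pics/c1.png',np.hstack([f(T,228,195,132,99),f(S,275,150,132,99)]))
piv=np.array([.5541,.0327]);a0=2.128
for t in np.linspace(a0,3.075,9):
    p=piv+.075*np.array([np.cos(t),np.sin(t)]);print(round(t-a0,3),tool(np.r_[(p-[.5142,.0966])*1000,0]).round(1))
```

```text
2.6 [0.51442178 0.09692902 0.10764363] [ 3.14051525e+00 -3.09145769e-04  5.57641620e-01] [-1.1106354   0.79698886  4.52065266] 0.15503739122823695
0.0 [0.1 0.3 0. ]
0.118 [-8.8  0.9 -0. ]
0.237 [-17.5   2.4  -0. ]
0.355 [-26.   5.  -0.]
0.474 [-34.1   8.6   0. ]
0.592 [-41.8  13.1   0. ]
0.71 [-48.8  18.4   0. ]
0.829 [-55.2  24.6   0. ]
0.947 [-60.8  31.5   0. ]
```

View pics/c1.png

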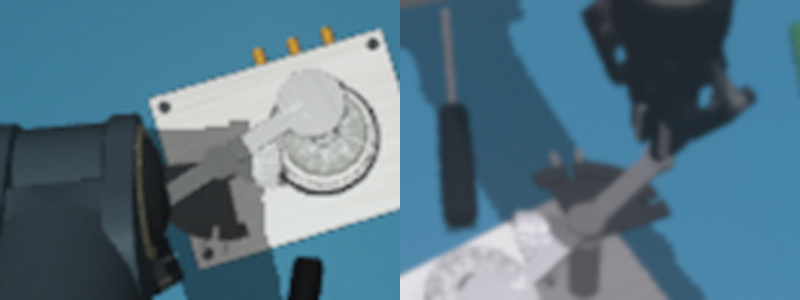

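The fingers hold the handle: the width reads 13 mm against a 14 mm rod. Now I'll swing it along the arc.

>>> move_arm(
  moves=[
    [[0, 0, -0.06, -4, 0, -2, 0.1], [0, 0, -0.12, -9, 1, -2, 0.1], [0, 0, -0.24, -17, 2.5, -2, 0.1], [0, 0, -0.355, -26, 5, -2, 0.1], [0, 0, -0.474, -34, 8.5, -2, 0.1], [0, 0, -0.59, -42, 13, -2, 0.1], [0, 0, -0.71, -49, 18.5, -2, 0.1], [0, 0, -0.83, -55, 24.5, -2, 0.1], [0, 0, -0.94, -60.5, 31, -2, 0.1], [0, 0, -0.94, -60.5, 31, -2, 0.1]],
  ],
)

```text
time_s: 3.95
tcp_pos: [0.4807, 0.0382, 0.1081]
eef_rot: [3.138, 0.001, 1.498]
contact_force: [8.1, 0.9, -15.4]
width: 0.155
```

>>> move_arm(
  moves=[
    [[0, 0, 0, 0, 0, 0, 0.6], [0, 0, 0, 0, 0, 0, 1], [0, 0, 0, 0, 0, 0, 1], [0, 0, 0, 0, 0, -35, 1], [0, 0, 0, 0, 0, -80, 1], [0, 0, 0, 0, 0, -100, 1]],
  ],
)

```text
time_s: 4.7
tcp_pos: [0.4815, 0.0384, 0.2109]
eef_rot: [3.134, -0.0, 1.498]
contact_force: [-0.2, -0.5, -1.1]
width: 1.0
```

Run:
```python
from h import *
o=arm.observe();print(o['time_s'],o['tcp_pos'],o['eef_rot'],o['qpos'])
for y in(-.337,):
  P=np.array([.4593,-.2933,.2]);print(tool((P-o['tcp_pos'])*1000))
```

```text
4.7 [0.4814555  0.03842439 0.21086071] [ 3.13359277e+00 -4.77893073e-04  1.49776437e+00] [-0.31356779  0.17011132  0.1648778   2.01335755 -0.03248953  0.95272783
  1.36535089]
[-332.46190508    2.02282521   10.71835628]
```

>>> move_arm(
  moves=[
    [[0, 0, 0.17, -25, 0, 0, 1], [0, 0, 0.35, -60, 0, 0, 0.8], [0, 0, 0.53, -100, 0.5, 0, 0.55], [0, 0, 0.71, -140, 0.5, 0, 0.55], [0, 0, 0.89, -180, 1, 0, 0.55], [0, 0, 1.07, -220, 1, 0, 0.55], [0, 0, 1.25, -260, 1.5, 0, 0.55], [0, 0, 1.43, -295, 2, 0, 0.55], [0, 0, 1.61, -320, 2, 0, 0.55], [0, 0, 1.79, -332, 2, 0, 0.55]],
  ],
)

```text
time_s: 5.95
tcp_pos: [0.4586, -0.2945, 0.211]
eef_rot: [-3.14, -0.008, -0.3]
contact_force: [0.4, 0.5, -0.2]
width: 0.549
```

Run:
```python
from h import *
T=arm.snapshot('top');S=arm.snapshot('scene');cv2.imwrite('pics/top2.png',T);cv2.imwrite('pics/scene2.png',S)
o=arm.observe();print(o['time_s'],o['tcp_pos'],o['eef_rot'],o['width'])
P=np.array([.4593,-.2933,.079]);print(tool((P-o['tcp_pos'])*1000))
f=lambda im,x,y,w,h:cv2.resize(im[y:y+h,x:x+w],(400,300),interpolation=cv2.INTER_CUBIC)
cv2.imwrite('pics/c2.png',np.vstack([np.hstack([f(T,258,195,132,99),f(S,245,180,140,105)]),np.hstack([f(T,300,210,64,48),f(S,100,195,160,120)])]))
```

```text
6.05 [ 0.45863551 -0.2942407   0.21088982] [-3.14046873 -0.00775222 -0.29446344] 0.5522120420617934
[ -0.65956149  -0.94482695 131.88981418]
```

View pics/c2.png

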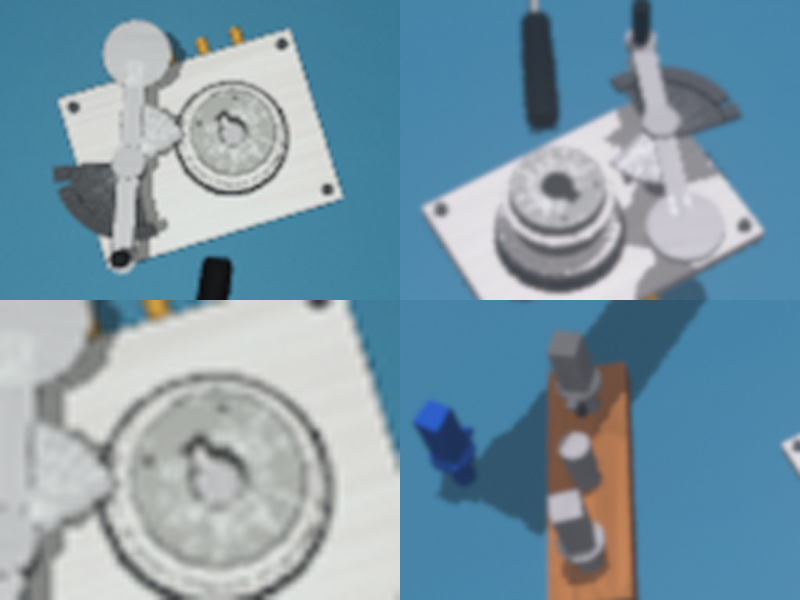

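The lever is open, with its bar between the lugs and the bore clear, and the keyway points up and to the left in the top view (about (331,278)/6 in the crop). I'll descend on the shaft and also compute q and a rectified hub face.

>>> move_arm(
  moves=[
    [[0, 0.008, 0.04, -0.5, -1, 0, 0.55], [0, 0.008, 0.04, -0.5, -1, 40, 0.55], [0, 0.008, 0.04, -0.5, -1, 80, 0.55], [0, 0.008, 0.04, -0.5, -1, 110, 0.55], [0, 0.008, 0.04, -0.5, -1, 129, 0.55], [0, 0.008, 0.04, -0.5, -1, 130, 0.55], [0, 0.008, 0.04, -0.5, -1, 130, 0.1], [0, 0.008, 0.04, -0.5, -1, 130, 0.1], [0, 0.008, 0.04, -0.5, -1, 130, 0.1], [0, 0.008, 0.04, -0.5, -1, 130, 0.1]],
  ],
  newtons=40,
)

```text
time_s: 7.3
tcp_pos: [0.4598, -0.2936, 0.0821]
eef_rot: [-3.14, -0.017, -0.334]
contact_force: [-1.9, 1.8, 6.9]
width: 0.275
```

Run:
```python
from h import *
o=arm.observe();print(o['time_s'],o['tcp_pos'],o['eef_rot'],o['width'],o['contact_force'])
T=cv2.imread('pics/top2.png');S=cv2.imread('pics/scene2.png')
c=lambda x,y:(x*.33+258,y*.33+195)
hp=at('top',*c(121,259),.134)[:2];pv=at('top',*c(128,163),.092)[:2];d=hp-pv
print('r,q',np.linalg.norm(d),np.arctan2(d[1],d[0])%6.283-np.pi/2-.292,'piv',pv)
# hub flange ring: dark ring in top; print bright-face circle via crop circle centres
print('bore from flange circle',at('top',300+218/6.25,210+482/6.25,.08)[:2], 'ring',at('top',*c(232,137),.08)[:2])
C=np.array([.5786,-.0487]);out=[]
for n,I in(('top',T),('scene',S)):
    g=(np.mgrid[0:400,0:400]-200)*.1e-3*1.5   # up=+x,left=+y
    mx=np.zeros((400,400),'f4');my=mx.copy()
    for i in range(400):
        for j in range(400):
            mx[i,j],my[i,j]=px(n,(C[0]-g[0][i,j],C[1]-g[1][i,j],.08)) if (i%8==0 and j%8==0) else (0,0)
    mx=cv2.resize(mx[::8,::8],(400,400));my=cv2.resize(my[::8,::8],(400,400))
    w=cv2.remap(I,mx,my,cv2.INTER_CUBIC)
    w=cv2.convertScaleAbs(w,alpha=1.3);out.append(w)
    for p in((0,0),(11.5,0),(34,0),(40,0)): cv2.circle(w,(204,204),int(p[0]/.15),(0,0,255),1)
cv2.imwrite('pics/c3.png',np.hstack(out))
```

```text
7.3 [ 0.45981781 -0.29358498  0.08212236] [-3.13968327 -0.01712488 -0.3343749 ] 0.27488043459136874 [-1.92813781  1.792942    6.86703689]
r,q 0.07390201563482357 1.2415827755082327 piv [0.55178428 0.03426827]
bore from flange circle [ 0.46177619 -0.04703895] ring [ 0.57282331 -0.04677365]Traceback (most recent call last):
  File "<stdin>", line 15, in <module>
  File "h.py", line 18, in px
    c=arm.camera_info(n);K=np.array(c['intrinsics'])
ValueError: time passes only in moves, steps and waits
```

```bash
sed -i 's/^from plant import arm/from plant import arm\nimport functools\n@functools.cache\ndef ci(n): return arm.camera_info(n)/; s/c=arm.camera_info(n)/c=ci(n)/' h.py
python3 - <<'E'
from h import *
T=cv2.imread('pics/top2.png');S=cv2.imread('pics/scene2.png')
print(at('top',300+218/6.25,210+182/6.25,.08)[:2])
C=np.array([.5786,-.0487]);out=[]
for n,I in(('top',T),('scene',S)):
    s=.1e-3*1.5;q=[(0,0),(0,399),(399,399),(399,0)]
    src=np.float32([px(n,(C[0]-(i-200)*s,C[1]-(j-200)*s,.08)) for i,j in q])
    w=cv2.warpPerspective(I,cv2.getPerspectiveTransform(src,np.float32([(j,i) for i,j in q])),(400,400),flags=cv2.INTER_CUBIC)
    for r in(34,):cv2.circle(w,(200,200),int(r/.15),(0,0,255),1)
    cv2.circle(w,(200,200),2,(0,0,255),-1)
    out.append(w)
cv2.imwrite('pics/c3.png',np.hstack(out))
E
```

```text
[ 0.57542551 -0.04754753]
```

View pics/c3.png

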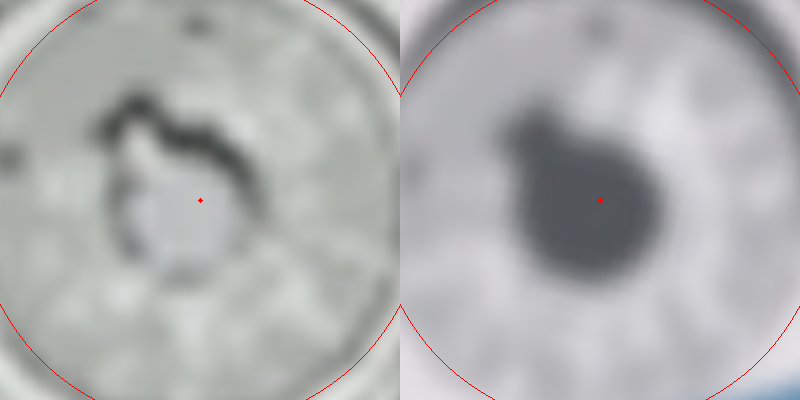

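>>> move_arm(
  moves=[
    [[0, 0, 0, 0, 0, -8, 0.1], [0, 0, 0, 0, 0, -20, 0.1], [0, 0, 0, 0, 0, -40, 0.1], [0, -0.008, 0, 0, 0, -70, 0.1], [0, -0.017, 0, 0, 0, -105, 0.1], [0, -0.017, 0, 0, 0, -110, 0.1], [0, -0.017, 0, 0, 0, -110, 0.1]],
  ],
)

```text
time_s: 8.18
tcp_pos: [0.4577, -0.2928, 0.1918]
eef_rot: [-3.139, -0.0, -0.334]
contact_force: [-0.7, 0.5, -2.6]
width: 0.28
```

The keyway shows clearly in both rectified views: the bore centre is at about (0.5775, -0.0468), its tip is 17.4 mm out, and its direction is yaw 0.59. Next I'll carry the shaft over the bore while turning it to 0.59.

>>> move_arm(
  moves=[
    [[0, 0, -0.1, 4, -30, 0, 0.1], [0, 0, -0.23, 9, -70, 0, 0.1], [0, 0, -0.37, 14, -115, 0, 0.1], [0, 0, -0.51, 19, -160, 0, 0.1], [0, 0, -0.65, 25, -205, 0, 0.1], [0, 0, -0.79, 29, -245, 3, 0.1], [0, 0, -0.9, 32, -267, 6, 0.1], [0, 0, -0.924, 32.5, -271.7, 10, 0.1], [0, 0, -0.924, 32.5, -271.7, 10, 0.1], [0, 0, -0.924, 32.5, -271.7, 10, 0.1]],
  ],
)

```text
time_s: 9.43
tcp_pos: [0.5768, -0.0482, 0.1822]
eef_rot: [-3.14, -0.001, 0.587]
contact_force: [-1.0, -0.1, -3.0]
width: 0.279
```

Run:
```python
from h import *
S=arm.snapshot('scene');T=arm.snapshot('top');cv2.imwrite('pics/scene4.png',S)
o=arm.observe();print(o['time_s'],o['tcp_pos'],o['eef_rot'],o['width'],o['contact_force'])
b=np.array([.5775,-.0468])
print('px collar exp',px('scene',(*b,o['tcp_pos'][2]-.0241)),'bottom',px('scene',(*b,o['tcp_pos'][2]-.0641)),'bore',px('scene',(*b,.08)))
f=lambda im,x,y,w,h:cv2.resize(im[y:y+h,x:x+w],(400,400),interpolation=cv2.INTER_CUBIC)
cv2.imwrite('pics/c4.png',np.hstack([f(S,250,160,100,100),f(T,280,190,100,100)]))
```

```text
9.525 [ 0.57714398 -0.04799775  0.18258976] [-3.14046825e+00 -1.68466526e-03  5.87420135e-01] 0.27904850067202586 [ 0.42552819  0.4908137  -2.01194021]
px collar exp (np.float64(298.39015651323444), np.float64(222.30015336128497)) bottom (np.float64(299.07320354936274), np.float64(234.00470302345218)) bore (np.float64(299.6957230844987), np.float64(244.6356787677692))
```

View pics/c4.png

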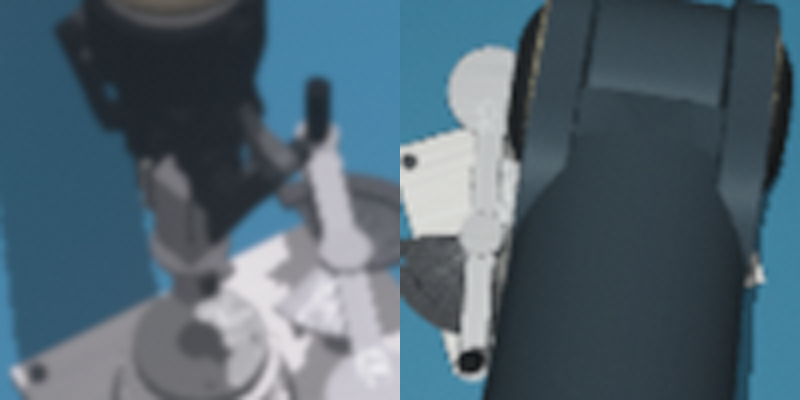

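>>> move_arm(
  moves=[
    [[0, 0, 0, 1, -0.8, 15, 0.1], [0, 0, 0, 1, -0.8, 30, 0.1], [0, 0, 0, 1, -0.8, 37, 0.1], [0, 0, 0, 1, -0.8, 40, 0.1], [0, 0, 0, 1, -0.8, 43, 0.1], [0, 0, 0, 1, -0.8, 46, 0.1], [0, 0, 0, 1, -0.8, 48, 0.1], [0, 0, 0, 1, -0.8, 48, 0.1]],
  ],
)

```text
time_s: 10.52
tcp_pos: [0.5781, -0.0465, 0.1348]
eef_rot: [-3.141, -0.003, 0.588]
contact_force: [1.9, -0.2, -3.2]
width: 0.275
```

>>> move_arm(
  moves=[
    [[0, 0, 0, 0, 0, 2, 0.1], [0, 0, 0, 0, 0, 4, 0.1], [0, 0, 0, 0, 0, 6, 0.1], [0, 0, 0, 0, 0, 8, 0.1], [0, 0, 0, 0, 0, 9, 0.1]],
  ],
)

```text
time_s: 11.15
tcp_pos: [0.5782, -0.0465, 0.1256]
eef_rot: [-3.141, -0.003, 0.588]
contact_force: [0.7, 0.7, -2.0]
width: 0.269
```

>>> move_arm(
  moves=[
    [[0, 0, 0, 0, 0, 2, 0.1], [0, 0, 0, 0, 0, 4, 0.1], [0, 0, 0, 0, 0, 6, 0.1], [0, 0, 0, 0, 0, 8, 0.1], [0, 0, 0, 0, 0, 10, 0.1], [0, 0, 0, 0, 0, 12, 0.1], [0, 0, 0, 0, 0, 12, 0.1]],
  ],
  newtons=60,
)

```text
time_s: 12.02
tcp_pos: [0.5782, -0.0465, 0.1134]
eef_rot: [-3.141, -0.003, 0.588]
contact_force: [1.7, 0.9, -4.1]
width: 0.271
```

>>> move_arm(
  moves=[
    [[0, 0, 0, 0, 0, 2, 0.1], [0, 0, 0, 0, 0, 4, 0.1], [0, 0, 0, 0, 0, 6, 0.1], [0, 0, 0, 0, 0, 8, 0.1], [0, 0, 0, 0, 0, 9, 0.1], [0, 0, 0, 0, 0, 9.5, 0.1], [0, 0, 0, 0, 0, 9.5, 0.1]],
  ],
  newtons=80,
)

```text
time_s: 12.9
tcp_pos: [0.5784, -0.0467, 0.1048]
eef_rot: [-3.141, -0.003, 0.587]
contact_force: [-2.1, -0.2, 7.0]
width: 0.269
```

>>> move_arm(
  moves=[
    [[0, 0, 0, 0, 0, 1, 0.1], [0, 0, 0, 0, 0, 2, 0.1], [0, 0, 0, 0, 0, 2.5, 0.1], [0, 0, 0, 0, 0, 2.5, 0.1]],
  ],
)

```text
time_s: 13.4
tcp_pos: [0.5785, -0.0468, 0.1043]
eef_rot: [-3.141, -0.004, 0.587]
contact_force: [-4.5, 0.7, 14.3]
width: 0.27
```

TCP travel stopped at 0.1043 (predicted home is 0.1041) and the force jumped to 14 N, so the collar is seated. I'll take one check picture.

Run:
```python
from h import *
S=arm.snapshot('scene');T=arm.snapshot('top')
o=arm.observe();print(o['time_s'],o['tcp_pos'],o['contact_force'],o['width'],o['joint_velocities'].round(4))
f=lambda im,x,y,w,h:cv2.resize(im[y:y+h,x:x+w],(400,400),interpolation=cv2.INTER_CUBIC)
cv2.imwrite('pics/c5.png',np.hstack([f(S,260,180,80,80),f(T,260,200,80,80)]))
```

```text
13.5 [ 0.57850092 -0.04670923  0.10431017] [-4.03408632  0.61844831 14.51004172] 0.2740326283384211 [-0.0007  0.0008 -0.      0.0022 -0.0008 -0.0003  0.0002]
```

View pics/c5.png

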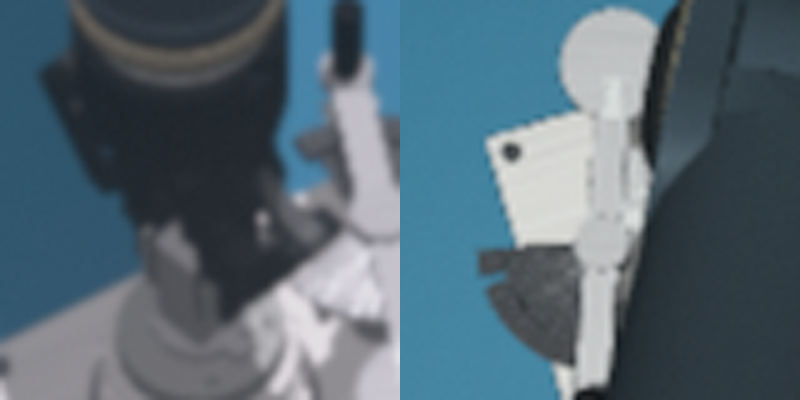

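The picture shows the collar flush on the hub face at crop (200,330). The lever is still in the open notch and clear of the gripper. Handing in.

```bash
python3 -c "
from h import *
print(arm.sign_off())"
```

```text
the job is handed in; nothing more can be done
None
```

I swung the guard lever into the open notch, put the keyed shaft into the hub with the key in the keyway, and pushed it home. I handed the job in at about 13.5 s, still gripping the shaft and pushing down. The hand-in gives no verdict.

- **Shaft home:** the TCP stopped at z = 0.1043, against a predicted 0.1041 for home. The wrist reads a steady 14.5 N (about 17 N of push with the shaft's weight, against 11 N needed). The fingers are shut on the 24 mm head at a set grip of 80 N, and the arm is at rest.
- **Position and tilt:** the TCP is about 1 mm from the bore centre I measured, and the tool's tilt is under 0.005 rad. The last picture shows the collar flush on the hub face.
- **Keyway:** I read its direction as yaw 0.59 from the two camera views. The key went in at the first try, so I did not have to feel for it by turning.
- **Lever:** it sits in the open notch in the last picture. My one measurement gave 1.24 rad against the nominal 1.20, which is within the pixel error and the allowed 1.1 to 1.3.
- **Other shafts and bench things:** I touched none of them in any move, but I did not re-measure their positions at the end.
- **Estimates that disagreed:** my first bore position, worked out from the pivot, was about 2 mm off the direct view. I used the direct view.

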